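# Set the drag screw of a slide stage

## Robot

A 6-joint arm with a two-finger parallel gripper is mounted at the origin on the work surface. World frame = base frame: x ahead of the robot, y to its left, z up, the work surface at z = 0. Lengths are in m, angles in rad, forces in N, time in s.
With the tool pointing down it reaches from about 0.325 to 0.875 m from the base axis. Payload 4.4 kg.
Tool frame: the origin (TCP) lies between the finger pads; the fingertips stand nose_length ahead of it and the grasp point (between the pads) lies 2 mm behind it (nose_length is the distance from the TCP to the fingertips, in m); y points along the fingers, z is the direction in which the jaws open and shut, and the axes are right-handed (so a half turn about y gives the same grasp; the last joint's range is limited). The gripper opens to 85 mm and grips with 20 to 120 N. Pads are 22 mm wide; open, the fingers measure 114 mm over their backs; the gripper's body (76 mm by 85 mm) begins 54 mm behind the grasp point. The pads swing forward as they close: fully open they stand 13 mm farther back than shut.
Start: joints at [-1.288, 0.207, 1.542, -0, 1.393, -0.15], TCP at [0.242, -0.522, 0.248] pointing down, gripper open.
Joint ranges: [-2.73, 2.73], [-0.86, 2.22], [0.23, 2.46], [-1.11, 4.25], [0.08, 2.63], [-2.82, 2.82]. Speed limits (rad/s): [2.79, 2.79, 3.14, 3.14, 3.14, 3.14].

## Interface

Orientations are given as a unit quaternion [w, x, y, z].
In Python, from cell import get_state, grab_frame, close_job, nose_length gives the robot as it stands.
- The arm moves only by the tool jog_arm, never from a script. Its argument "motion" is one flat list of numbers, 7 for each row, row after row: the turn, a rotation vector about the tool's x, y, z in rad, then the shift along the tool's x, y, z in mm, then the opening, from 0 (shut) to 1 (fully open). In form: [rx, ry, rz, tx, ty, tz, grip, rx, ry, rz, tx, ty, tz, grip, ...]. A call has exactly 5 rows; each row shifts and turns the commanded pose from where the row before left it, along the tool's axes as they then stand; what a row does not reach is not made up. A row lasts 1/12 s, in which the tool goes at most 41.7 mm and 7.16 degrees, less where a joint would pass 70% of its speed; a pose out of reach is approached as far as the arm can. A call is refused whole if a number of a shift passes 41.7 or a number of a turn 0.125, either way. A call with a gripper value outside its range is refused whole. The fingers move at their own pace and stop on an object; "squeeze" is the grip in N (left out, the last holds). Time passes only in rows, so rows that do not move let the fingers close, or fill a call up. It gives the time, the measured TCP pose, the force and the opening at its end, in the units of the state.
- get_state(): the state, without advancing time (a new reading comes with each control period).
- grab_frame(name): name is "side" or "top" or "wrist"; returns a dict with "image" (480x640x3 uint8, blue, green, red), "mtx" (3x3 intrinsics, pixels), "dist" ([k1, k2, p1, p2, k3] as OpenCV has them; the pictures are not rectified), "R" (3x3) and "t" (3): a world point X has camera coordinates R X + t. Camera axes: x right, y down, z forward; pixel columns grow to the right and rows downward; lengths in m; the calibration is good to about 2 mm. A picture is of the moment at which its call begins. There is no depth.
- close_job(): hands the job in, once; it reports no verdict.
The state is a dict: "time_s": time; "joint_pos": joint angles; "qvel": joint speeds; "effort": joint torques, N m; "tool_pos": TCP position; "eef_rot": TCP orientation; "contact_force": force on the tool from outside, world axes, zero at the start; "ft_torque": the same for the moment, N m; "width": finger opening in m.
Only numpy, scipy, OpenCV 4.12 (cv2) and the standard library are available. Lean on these libraries where they do the work, as an engineer would, in place of code of your own. Each camera call takes 0.05 s, during which the arm holds its last target. There are 200 camera calls.

## Task

Set the drag on the little stage that carries the flat glass slide: turn its upright flat-headed thumbscrew clockwise until it bottoms, then back it off by an eighth of a turn (45 degrees) and let go. Do not turn the thumbscrew of the other stage, the one that carries the round dish.

Things in the scene. Friction and masses are not known exactly. Their poses are not given: they have to be found in the camera images.
- drag_screw (a joint): The thumbscrew to set: rad backed off from its bottom. 0 = bottomed on a hard stop; grows anticlockwise seen from above (clockwise tightening lowers it), up to 3.0 at the outer stop. Starts 1.1 to 1.5 backed off. Vertical axis, light friction (0.05 N m); it stays where left and does not rise or sink as it turns.
- drag_screw_grip (a point): Middle of the head of the thumbscrew to set, on its axis, 78 mm above the bench: the place to grip. The steel head is an upright flat bar 36 mm long, 10 mm thick, 30 mm tall (15 mm above and below this point) on a 10 mm stem rising 16 mm out of the stage's block. The frame turns with the screw: x along the bar's length, y across its thickness, z up.
- slide_stage: Fixed stage with the flat glass slide (26 x 76 mm): aluminium base 150 x 110 mm, a raised dark steel block (36 x 94 mm, top 46 mm above the bench) across one end, a low black plate with the slide (27 mm up) on the rest. Origin: centre of the underside; x along the 150 mm from block to slide, z up. Screw axis at x = -52 mm, y = 0. When bottomed, the head's length lies along the stage's x.
- dish_screw_tip (a point): Middle of one short end of the thumbscrew head on the other stage, 18 mm from that screw's axis, 78 mm above the bench; do not turn it. That stage is the same but carries a round pale dish (60 mm across, top 38 mm up) in place of the slide. The two stages stand left and right ahead of the robot, either way round.

How it is judged:
By the outcome, as a careful person would: the job done as asked, in the order asked, and still so for the second after the job is handed in, with the robot touching nothing.
It also fails if it takes over 35 s, if anything falls off the work surface, if the arm or the gripper's body presses on something with over 40 N, if the wrist force passes 120 N, or if a joint passes its speed limit or range.

## Working session

There is one attempt and no reset: what is moved stays moved. The work goes in short steps, Python scripts to look and compute and a tool call to move; the robot and the scene stay as the last step left them, time stands still between calls to the robot, and variables do not carry over. Pictures are saved under pics/ and viewed, about 8 in all and at most 12, crops included, and the job is handed in when it is done.

Besides the shell and the picture viewer there is one more tool, called after "Request:" as name(argument=value, ...), one argument or row to a line, values as JSON. jog_arm: Moves the arm, as the interface text tells. Its arguments: {"type":"object","properties":{"motion":{"type":"array","items":{"type":"number"}},"squeeze":{"type":"number"}},"required":["motion"]}

```bash
mkdir -p pics; ls; cat > h.py <<'E'
import numpy as np, cv2
from cell import *
def ray(f,u,v,z):
    p=cv2.undistortPoints(np.array([[[u,v]]],float),np.array(f["mtx"]),np.array(f["dist"]))[0,0]
    R=np.array(f["R"]);t=np.array(f["t"]);c=-R.T@t;d=R.T@np.array([p[0],p[1],1.])
    return c+d*(z-c[2])/d[2]
def proj(f,X):
    return cv2.projectPoints(np.array(X,float).reshape(-1,3),cv2.Rodrigues(np.array(f["R"]))[0],np.array(f["t"]),np.array(f["mtx"]),np.array(f["dist"]))[0][:,0]
def st():
    s=get_state()
    for k in s: print(k,np.round(s[k],4))
    return s
E
python3 - <<'E'
from h import *
st();print(nose_length() if callable(nose_length) else nose_length)
for n in("top","side"):
    f=grab_frame(n);cv2.imwrite(f"pics/{n}0.png",f["image"]);np.save(f"{n}.npy",f,allow_pickle=True)
    print(n,-np.array(f["R"]).T@f["t"])
E
```

```text
pics
time_s 0.0
joint_pos [-1.2875  0.2075  1.543   0.      1.3935 -0.1505]
qvel [ 0.0014 -0.0008 -0.0029  0.0008 -0.0002 -0.0003]
effort [ 1.50000e-03 -3.83031e+01 -2.91597e+01  0.00000e+00  1.06000e-02
 -0.00000e+00]
tool_pos [ 0.2415 -0.521   0.2471]
eef_rot [ 0.1521 -0.1522  0.6914 -0.6897]
contact_force [ 0.3171  0.0664 -0.3879]
ft_torque [-0.0376  0.0093  0.0256]
width 0.0855
0.017
top [ 0.42062275 -0.0292864   0.9533154 ]
side [0.12893777 0.58191244 0.67171765]
```

View pics/top0.png

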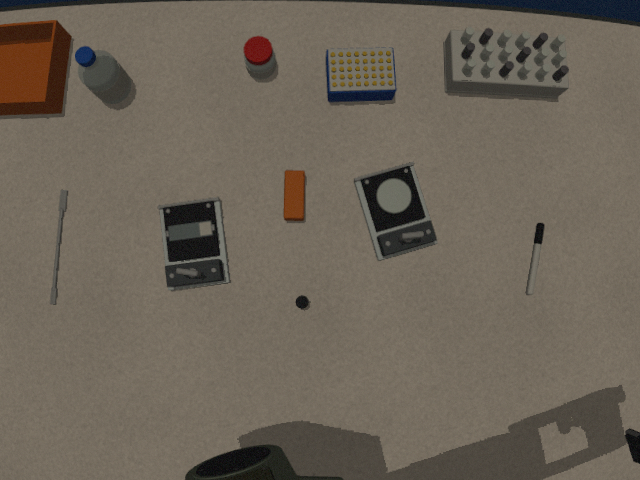

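The slide stage is on the left, with its screw near px (187,272). The dish stage is on the right, with its screw near (411,238). Next I'll crop closer and cast rays.

```bash
python3 - <<'E'
from h import *
f=np.load("top.npy",allow_pickle=True).item();g=np.load("side.npy",allow_pickle=True).item()
for n,u,v,z in[("base TL",160,206,.012),("TR",220,199,.012),("BR",229,282,.012),("BL",168,289,.012),("screw",187,272,.078)]:
    print(n,ray(f,u,v,z).round(4))
a=cv2.resize(f["image"][190:300,150:240],None,fx=5,fy=5,interpolation=cv2.INTER_CUBIC)
c=ray(f,187,272,.078);p=proj(g,c)[0].astype(int);print(p)
x0=max(p[0]-55,0);y0=max(p[1]-55,0);print(x0,y0)
b=cv2.resize(g["image"][y0:y0+110,x0:x0+70],None,fx=5,fy=5,interpolation=cv2.INTER_CUBIC)
cv2.imwrite("pics/c1.png",np.clip(np.hstack([a,b[:550]])*1.6,0,255))
E
```

```text
base TL [0.561  0.2407 0.012 ]
TR [0.5755 0.1335 0.012 ]
BR [0.4305 0.1122 0.012 ]
BL [0.4152 0.2193 0.012 ]
screw [0.444  0.1715 0.078 ]
[270 337]
215 282[ WARN:0@0.506] global loadsave.cpp:1063 imwrite_ Unsupported depth image for selected encoder is fallbacked to CV_8U.
```

View pics/c1.png

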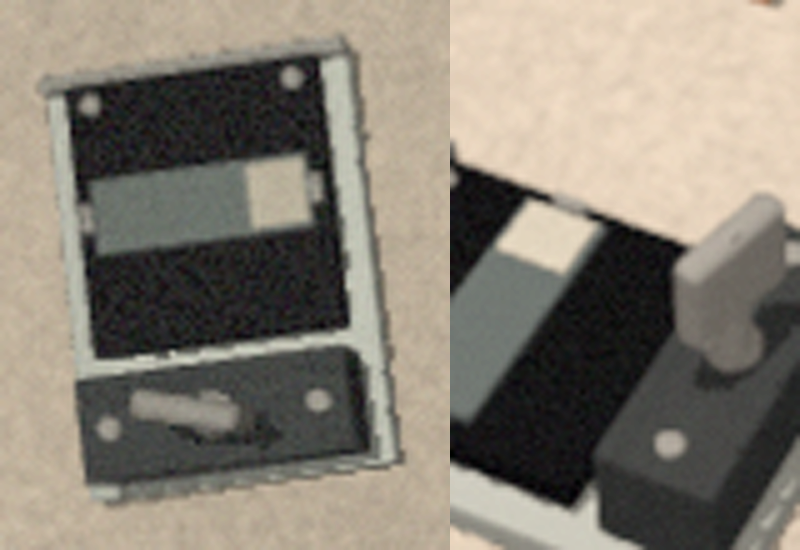

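```bash
cat >> h.py <<'E'
from scipy.spatial.transform import Rotation as Ro
def tool():
    s=get_state();q=s["eef_rot"];R=Ro.from_quat([q[1],q[2],q[3],q[0]]).as_matrix()
    zy=np.degrees(np.arctan2(R[1,2],R[0,2]))
    return s,R,zy
def todo(p,zyaw,):
    s,R,zy=tool();e=R.T@(np.array(p)-s["tool_pos"])*1000
    # turn needed about tool y (down): ry positive lowers yaw; small tilt fix too
    c,sn=np.cos(np.radians(zyaw)),np.sin(np.radians(zyaw))
    z=np.array([c,sn,0]);y=np.array([0,0,-1.]);D=np.c_[np.cross(y,z),y,z]
    print("t",s["time_s"],"tcp",np.round(s["tool_pos"],4),"zyaw",zy.round(2),"w",s["width"],"F",np.round(s["contact_force"],1),"M",np.round(s["ft_torque"],2),"j6",s["joint_pos"][5])
    print("R\n",R.round(3),"\nshift tool mm",e.round(1),"rotvec tool",Ro.from_matrix(R.T@D).as_rotvec().round(3))
E
python3 - <<'E'
from h import *
todo([.444,.170,.20],-6); todo([.444,.170,.20],174)
E
```

```text
t 0.1 tcp [ 0.2415 -0.5211  0.2472] zyaw -65.14 w 0.08537658477765156 F [-0.3  0.3 -0.3] M [0.   0.04 0.03] j6 -0.15054349288830343
R
 [[-0.907 -0.001  0.42 ]
 [-0.42   0.002 -0.907]
 [-0.    -1.    -0.002]] 
shift tool mm [-474.2   48.5 -541.8] rotvec tool [ 2.000e-03 -1.032e+00 -1.000e-03]
t 0.1 tcp [ 0.2415 -0.5211  0.2472] zyaw -65.14 w 0.08537658477765156 F [-0.3  0.3 -0.3] M [0.   0.04 0.03] j6 -0.15054349288830343
R
 [[-0.907 -0.001  0.42 ]
 [-0.42   0.002 -0.907]
 [-0.    -1.    -0.002]] 
shift tool mm [-474.2   48.5 -541.8] rotvec tool [2.000e-03 2.109e+00 2.000e-03]
```

Request:
jog_arm(
  motion=[0,0,0,-23.7,0,-27.1,1,0,0,0,-23.7,0,-27.1,1,0,0,0,-23.7,0,-27.1,1,0,0,0,-23.7,0,-27.1,1,0,0,0,-23.7,0,-27.1,1],
  squeeze=40,
)

```text
time_s: 0.52
tool_pos: [0.2922, -0.3471, 0.2476]
eef_rot: [0.152, -0.152, 0.691, -0.69]
contact_force: [0.4, 0.1, 0.2]
width: 0.0856
```

Request:
jog_arm(
  motion=[0,0,0,-23.7,0,-27.1,1,0,0,0,-23.7,0,-27.1,1,0,0,0,-23.7,0,-27.1,1,0,0,0,-23.7,0,-27.1,1,0,0,0,-23.7,0,-27.1,1],
)

```text
time_s: 0.93
tool_pos: [0.3426, -0.1744, 0.2479]
eef_rot: [0.152, -0.152, 0.691, -0.69]
contact_force: [1.0, 0.7, -0.5]
width: 0.0855
```

Request:
jog_arm(
  motion=[0,0,0,-23.7,0,-27.1,1,0,0,0,-23.7,0,-27.1,1,0,0,0,-23.7,0,-27.1,1,0,0,0,-23.7,0,-27.1,1,0,0,0,-23.7,0,-27.1,1],
)

```text
time_s: 1.35
tool_pos: [0.3932, -0.0016, 0.2481]
eef_rot: [-0.152, 0.152, -0.691, 0.691]
contact_force: [0.9, -0.2, 0.1]
width: 0.0851
```

Request:
jog_arm(
  motion=[0,0,0,-23.7,0,-27.1,1,0,0,0,-23.7,0,-27.1,1,0,0,0,-23.7,0,-27.1,1,0,0,0,-23.7,0,-27.1,1,0,0,0,-23.7,0,-27.1,1],
)

```text
time_s: 1.77
tool_pos: [0.4437, 0.1712, 0.2479]
eef_rot: [-0.152, 0.153, -0.69, 0.691]
contact_force: [0.4, 0.3, -0.3]
width: 0.0855
```

Request:
jog_arm(
  motion=[0,-0.103,0,0,0,0,1,0,-0.103,0,0,0,0,1,0,-0.103,0,0,0,0,1,0,-0.103,0,0,0,0,1,0,-0.103,0,0,0,0,1],
)

```text
time_s: 2.18
tool_pos: [0.4435, 0.1695, 0.2477]
eef_rot: [0.324, -0.325, 0.628, -0.628]
contact_force: [-1.0, -0.4, -0.6]
width: 0.0853
```

Request:
jog_arm(
  motion=[0,-0.103,0,0,0,0,1,0,-0.103,0,0,0,0,1,0,-0.103,0,0,0,0,1,0,-0.103,0,0,0,0,1,0,-0.103,0,0,0,0,1],
)

```text
time_s: 2.6
tool_pos: [0.4435, 0.1692, 0.2477]
eef_rot: [0.474, -0.474, 0.525, -0.525]
contact_force: [-0.8, 0.6, 0.7]
width: 0.0854
```

```bash
python3 - <<'E'
from h import *
todo([.444,.170,.08],-6)
f=grab_frame("wrist");np.save("wrist.npy",f,allow_pickle=True)
im=f["image"].copy()
print(-np.array(f["R"]).T@f["t"], proj(f,[[.444,.170,.093],[.444,.17,.078]]))
cv2.imwrite("pics/w1.png",im)
E
```

```text
t 2.6 tcp [0.4435 0.1692 0.2477] zyaw -5.84 w 0.08541341683791191 F [-0.8  0.6  0.7] M [ 0.01  0.02 -0.01] j6 0.28373107568711714
R
 [[-0.102 -0.001  0.995]
 [-0.995 -0.    -0.102]
 [ 0.    -1.    -0.001]] 
shift tool mm [ -0.9 167.7   0.6] rotvec tool [0.001 0.003 0.   ]
[0.44975357 0.23841082 0.37329195] [[327.30828775 219.8285564 ]
 [327.22967909 215.32737034]]
```

View pics/w1.png

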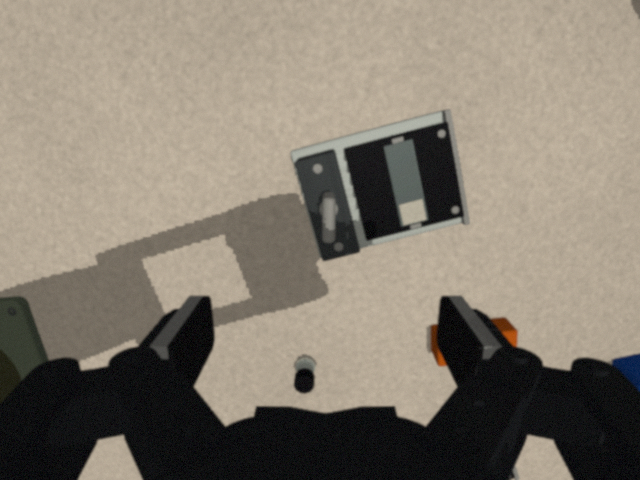

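The bar's head lies at about (329,217) in the wrist image, and the prediction was (327,220), so they agree. I'll measure the bar's axis from a mask.

```bash
python3 - <<'E'
from h import *
f=np.load("wrist.npy",allow_pickle=True).item()
im=f["image"];x0,y0=305,180
c=im[y0:y0+75,x0:x0+45];cv2.imwrite("pics/w1c.png",np.clip(cv2.resize(c,None,fx=8,fy=8,interpolation=cv2.INTER_CUBIC)*1.5,0,255).astype(np.uint8))
g=cv2.cvtColor(c,cv2.COLOR_BGR2GRAY);m=(g>95).astype(np.uint8)
n,l,s,ce=cv2.connectedComponentsWithStats(m)
for i in range(1,n):
    if s[i,4]>40:
        pts=np.argwhere(l==i)[:,::-1]+[x0,y0];r=cv2.minAreaRect(pts.astype(np.float32));vx,vy,cx,cy=cv2.fitLine(pts.astype(np.float32),2,0,.01,.01).ravel()
        a=ray(f,cx-vx*15,cy-vy*15,.093);b=ray(f,cx+vx*15,cy+vy*15,.093)
        print(s[i],r,ray(f,*r[0],.093).round(4),np.degrees(np.arctan2(*(b-a)[[1,0]])))
for n,u,v in[("bl",294,153),("tl",447,111),("tr",466,221)]: print(n,ray(f,u,v,.012).round(4))
E
```

```text
[ 37   0   8  30 132] ((345.5, 194.5), (29.0, 7.0), 90.0) [0.4594 0.1879 0.093 ] -87.49151543668692
[ 18  18  15  33 386] ((330.0, 214.0), (32.0, 14.0), 90.0) [0.4465 0.1743 0.093 ] -95.54419257207019
[  0  27  14  48 354] ((311.4999694824219, 230.5), (12.999998092651367, 46.99999237060547), 0.0) [0.4312 0.1629 0.093 ] -88.01175947022507
bl [0.4179 0.2171 0.012 ]
tl [0.5614 0.241  0.012 ]
tr [0.578  0.1353 0.012 ]
```

View pics/w1c.png

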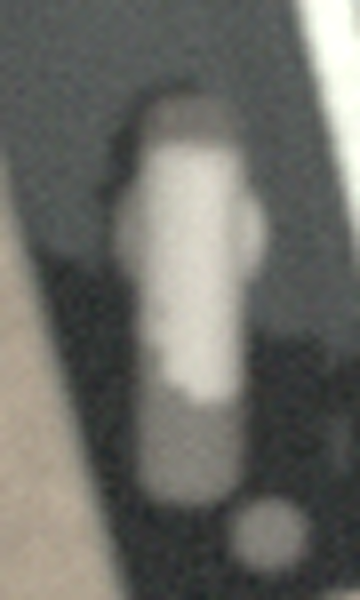

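```bash
python3 - <<'E'
from h import *
f=np.load("wrist.npy",allow_pickle=True).item()
a=ray(f,329.1,198,.093);b=ray(f,328.8,243,.093);print(a,b,(a+b)/2,np.linalg.norm(a-b),np.degrees(np.arctan2(*(a-b)[[1,0]])))
for y in(80,85,90): print(y, end=" ");todo(((a+b)/2).tolist()[:2]+[.08],y-90)
E
```

```text
[0.44700802 0.18648484 0.093     ] [0.44329613 0.1516589  0.093     ] [0.44515207 0.16907187 0.093     ] 0.03502320377936024 83.91614526904071
80 t 2.65 tcp [0.4435 0.1692 0.2477] zyaw -5.66 w 0.0851799350328588 F [0.1 0.1 0.8] M [-0.02 -0.05 -0.02] j6 0.28071395722949727
R
 [[-0.099 -0.001  0.995]
 [-0.995 -0.    -0.099]
 [ 0.    -1.    -0.001]] 
shift tool mm [-1.000e-01  1.677e+02  1.800e+00] rotvec tool [0.001 0.076 0.   ]
85 t 2.65 tcp [0.4435 0.1692 0.2477] zyaw -5.66 w 0.0851799350328588 F [0.1 0.1 0.8] M [-0.02 -0.05 -0.02] j6 0.28071395722949727
R
 [[-0.099 -0.001  0.995]
 [-0.995 -0.    -0.099]
 [ 0.    -1.    -0.001]] 
shift tool mm [-1.000e-01  1.677e+02  1.800e+00] rotvec tool [ 0.001 -0.012  0.   ]
90 t 2.65 tcp [0.4435 0.1692 0.2477] zyaw -5.66 w 0.0851799350328588 F [0.1 0.1 0.8] M [-0.02 -0.05 -0.02] j6 0.28071395722949727
R
 [[-0.099 -0.001  0.995]
 [-0.995 -0.    -0.099]
 [ 0.    -1.    -0.001]] 
shift tool mm [-1.000e-01  1.677e+02  1.800e+00] rotvec tool [ 0.001 -0.099  0.   ]
```

Request:
jog_arm(
  motion=[0,0,0,0,20,1.5,1,0,0,0,0,25,0,1,0,0,0,0,25,0,1,0,0,0,0,25,0,1,0,0,0,0,25,0,1],
)

```text
time_s: 3.07
tool_pos: [0.4451, 0.1691, 0.127]
eef_rot: [0.472, -0.472, 0.527, -0.527]
contact_force: [0.3, -0.5, 0.0]
width: 0.0853
```

Request:
jog_arm(
  motion=[0,0,0,0,20,0,1,0,0,0,0,18,0,1,0,0,0,0,10,0,1,0,0,0,0,0,0,1,0,0,0,0,0,0,1],
)

```text
time_s: 3.48
tool_pos: [0.4452, 0.1691, 0.0801]
eef_rot: [0.472, -0.473, 0.526, -0.526]
contact_force: [0.0, 0.5, 0.3]
width: 0.0852
```

Request:
jog_arm(
  motion=[0,0,0,0,0,0,0,0,0,0,0,0,0,0,0,0,0,0,0,0,0,0,0,0,0,0,0,0,0,0,0,0,0,0,0],
  squeeze=40,
)

```text
time_s: 3.9
tool_pos: [0.4459, 0.1692, 0.0809]
eef_rot: [-0.473, 0.472, -0.526, 0.526]
contact_force: [-0.0, -0.1, -0.6]
width: 0.0254
```

Request:
jog_arm(
  motion=[0,0,0,0,0,0,0,0,0,0,0,0,0,0,0,0,0,0,0,0,0,0,0,0,0,0,0,0,0,0,0,0,0,0,0],
)

```text
time_s: 4.32
tool_pos: [0.4458, 0.1691, 0.0807]
eef_rot: [-0.473, 0.472, -0.526, 0.526]
contact_force: [0.1, -0.3, 4.4]
width: 0.009
```

```bash
python3 - <<'E'
from h import *
todo([.4445,.169,.08],-6)
E
```

```text
t 4.3167 tcp [0.4458 0.1691 0.0807] zyaw -6.13 w 0.008999504312462514 F [ 0.1 -0.3  4.4] M [-0.09  0.06 -0.01] j6 0.2879941592508451
R
 [[-0.107  0.001  0.994]
 [-0.994  0.    -0.107]
 [-0.    -1.     0.001]] 
shift tool mm [ 0.3  0.7 -1.3] rotvec tool [-0.001 -0.002 -0.   ]
```

Request:
jog_arm(
  motion=[0,0.1,0,0,0,0,0,0,0.1,0,0,0,0,0,0,0.1,0,0,0,0,0,0,0.1,0,0,0,0,0,0,0.1,0,0,0,0,0],
)

```text
time_s: 4.73
tool_pos: [0.446, 0.1691, 0.0807]
eef_rot: [-0.327, 0.326, -0.627, 0.628]
contact_force: [-0.3, -0.4, 4.1]
width: 0.0093
```

```bash
python3 - <<'E'
from h import *
todo([.4445,.169,.08],-81)
E
```

```text
t 4.7333 tcp [0.446  0.1691 0.0807] zyaw -35.05 w 0.009295372534453844 F [-0.3 -0.4  4.1] M [-0.08  0.09  0.04] j6 0.7926967224261426
R
 [[-0.574  0.001  0.819]
 [-0.819 -0.    -0.574]
 [-0.001 -1.     0.001]] 
shift tool mm [ 0.9  0.7 -1.1] rotvec tool [-0.001  0.802 -0.001]
```

Request:
jog_arm(
  motion=[0,0.1,0,0,0,0,0,0,0.1,0,0,0,0,0,0,0.1,0,0,0,0,0,0,0.1,0,0,0,0,0,0,0.1,0,0,0,0,0],
)

```text
time_s: 5.15
tool_pos: [0.446, 0.1691, 0.0807]
eef_rot: [-0.161, 0.161, -0.688, 0.689]
contact_force: [0.3, -0.8, 3.5]
width: 0.0091
```

Request:
jog_arm(
  motion=[0,0.04,0,0,0,0,0,0,0.04,0,0,0,0,0,0,0.04,0,0,0,0,0,0,0.04,0,0,0,0,0,0,0.04,0,0,0,0,0],
)

```text
time_s: 5.57
tool_pos: [0.446, 0.1691, 0.0807]
eef_rot: [-0.093, 0.092, -0.701, 0.701]
contact_force: [-0.4, -0.9, 4.8]
width: 0.0095
```

```bash
python3 - <<'E'
from h import *
todo([.4445,.169,.08],-81)
E
```

```text
t 5.5667 tcp [0.446  0.1691 0.0807] zyaw -74.98 w 0.009519371469252885 F [-0.4 -0.9  4.8] M [-0.14  0.05  0.05] j6 1.4897327893929277
R
 [[-0.966  0.001  0.259]
 [-0.259 -0.    -0.966]
 [-0.001 -1.     0.   ]] 
shift tool mm [ 1.5  0.7 -0.3] rotvec tool [-0.     0.105 -0.001]
```

Request:
jog_arm(
  motion=[0,0.015,0,0,0,0,0,0,0.015,0,0,0,0,0,0,0.015,0,0,0,0,0,0,0.015,0,0,0,0,0,0,0.015,0,0,0,0,0],
)

```text
time_s: 5.98
tool_pos: [0.446, 0.1691, 0.0807]
eef_rot: [-0.067, 0.066, -0.704, 0.704]
contact_force: [0.5, -0.9, 5.6]
width: 0.0091
```

```bash
python3 - <<'E'
from h import *
todo([.4445,.169,.08],-81)
E
```

```text
t 5.9833 tcp [0.446  0.1691 0.0807] zyaw -79.22 w 0.009096649169400927 F [ 0.5 -0.9  5.6] M [-0.19 -0.03  0.1 ] j6 1.5635941176894348
R
 [[-0.982  0.001  0.187]
 [-0.187 -0.    -0.982]
 [-0.001 -1.     0.   ]] 
shift tool mm [ 1.5  0.7 -0.2] rotvec tool [-0.     0.031 -0.001]
```

Request:
jog_arm(
  motion=[0,0.01,0,0,0,0,0,0,0.01,0,0,0,0,0,0,0.01,0,0,0,0,0,0,0,0,0,0,0,0,0,0,0,0,0,0,0],
)

```text
time_s: 6.4
tool_pos: [0.446, 0.1691, 0.0807]
eef_rot: [-0.056, 0.056, -0.705, 0.705]
contact_force: [0.4, -1.9, 5.5]
width: 0.0095
```

```bash
python3 - <<'E'
from h import *
todo([.4445,.169,.08],-81)
E
```

```text
t 6.4 tcp [0.446  0.1691 0.0807] zyaw -80.91 w 0.009471868769096477 F [ 0.4 -1.9  5.5] M [-0.21 -0.04 -0.05] j6 1.5931146741363982
R
 [[-0.987  0.001  0.158]
 [-0.158 -0.    -0.987]
 [-0.001 -1.     0.   ]] 
shift tool mm [ 1.5  0.7 -0.2] rotvec tool [-0.     0.002 -0.001]
```

Request:
jog_arm(
  motion=[0,0.01,0,0,0,0,0,0,0.01,0,0,0,0,0,0,0.01,0,0,0,0,0,0,0,0,0,0,0,0,0,0,0,0,0,0,0],
)

```text
time_s: 6.82
tool_pos: [0.446, 0.169, 0.0807]
eef_rot: [-0.047, 0.046, -0.705, 0.706]
contact_force: [0.2, -0.8, 4.4]
width: 0.0092
```

```bash
python3 - <<'E'
from h import *
todo([.4445,.169,.08],-81)
E
```

```text
t 6.8167 tcp [0.446  0.169  0.0807] zyaw -82.45 w 0.009214868808465013 F [ 0.2 -0.8  4.4] M [-0.17 -0.01  0.82] j6 1.6208602582012077
R
 [[-0.991  0.001  0.131]
 [-0.131 -0.001 -0.991]
 [-0.001 -1.     0.001]] 
shift tool mm [ 1.5  0.7 -0.2] rotvec tool [-0.001 -0.025 -0.001]
```

Request:
jog_arm(
  motion=[0,0.01,0,0,0,0,0,0,0.01,0,0,0,0,0,0,0.01,0,0,0,0,0,0,0,0,0,0,0,0,0,0,0,0,0,0,0],
)

```text
time_s: 7.23
tool_pos: [0.446, 0.1691, 0.0808]
eef_rot: [-0.037, 0.036, -0.706, 0.707]
contact_force: [0.3, -0.3, 5.3]
width: 0.0094
```

```bash
python3 - <<'E'
from h import *
todo([.4445,.169,.08],-81)
E
```

```text
t 7.2333 tcp [0.446  0.1691 0.0808] zyaw -84.05 w 0.009443488093496008 F [ 0.3 -0.3  5.3] M [-0.1  -0.03  1.3 ] j6 1.6495563666677004
R
 [[-0.995  0.002  0.104]
 [-0.104 -0.001 -0.995]
 [-0.001 -1.     0.001]] 
shift tool mm [ 1.5  0.8 -0.1] rotvec tool [-0.001 -0.053 -0.001]
```

Request:
jog_arm(
  motion=[0,-0.01,0,0,0,0,0,0,-0.01,0,0,0,0,0,0,0,0,0,0,0,0,0,0,0,0,0,0,0,0,0,0,0,0,0,0],
)

```text
time_s: 7.65
tool_pos: [0.446, 0.1691, 0.0807]
eef_rot: [-0.044, 0.043, -0.705, 0.706]
contact_force: [0.9, -0.7, 5.6]
width: 0.0095
```

```bash
python3 - <<'E'
from h import *
todo([.4445,.169,.08],-36.3)
E
```

```text
t 7.65 tcp [0.446  0.1691 0.0807] zyaw -82.97 w 0.009519449339624071 F [ 0.9 -0.7  5.6] M [-0.07 -0.05  1.01] j6 1.6303061771402991
R
 [[-0.992  0.001  0.122]
 [-0.122 -0.001 -0.992]
 [-0.001 -1.     0.001]] 
shift tool mm [ 1.5  0.7 -0.1] rotvec tool [-0.002 -0.815 -0.001]
```

Request:
jog_arm(
  motion=[0,-0.01,0,0,0,0,0,0,-0.01,0,0,0,0,0,0,0,0,0,0,0,0,0,0,0,0,0,0,0,0,0,0,0,0,0,0],
)

```text
time_s: 8.07
tool_pos: [0.446, 0.1691, 0.0807]
eef_rot: [-0.05, 0.049, -0.705, 0.706]
contact_force: [1.4, -1.1, 5.9]
width: 0.0093
```

```bash
python3 - <<'E'
from h import *
todo([.4445,.169,.08],-36.3)
E
```

```text
t 8.0667 tcp [0.446  0.1691 0.0807] zyaw -81.91 w 0.009346684179522129 F [ 1.4 -1.1  5.9] M [-0.15 -0.06  0.65] j6 1.6113254781911401
R
 [[-0.99   0.001  0.141]
 [-0.141 -0.001 -0.99 ]
 [-0.001 -1.     0.001]] 
shift tool mm [ 1.5  0.7 -0.2] rotvec tool [-0.001 -0.796 -0.001]
```

Request:
jog_arm(
  motion=[0,-0.01,0,0,0,0,0,0,-0.01,0,0,0,0,0,0,0,0,0,0,0,0,0,0,0,0,0,0,0,0,0,0,0,0,0,0],
)

```text
time_s: 8.48
tool_pos: [0.446, 0.1691, 0.0807]
eef_rot: [-0.057, 0.056, -0.705, 0.705]
contact_force: [0.7, -0.9, 6.3]
width: 0.0093
```

```bash
python3 - <<'E'
from h import *
todo([.4445,.169,.08],-36.3)
E
```

```text
t 8.4833 tcp [0.446  0.1691 0.0807] zyaw -80.9 w 0.009254057148629534 F [ 0.7 -0.9  6.3] M [-0.21 -0.04  0.03] j6 1.5929012553485102
R
 [[-0.987  0.001  0.158]
 [-0.158 -0.    -0.987]
 [-0.001 -1.     0.   ]] 
shift tool mm [ 1.5  0.7 -0.2] rotvec tool [-0.001 -0.778 -0.001]
```

Request:
jog_arm(
  motion=[0,-0.01,0,0,0,0,0,0,-0.01,0,0,0,0,0,0,0,0,0,0,0,0,0,0,0,0,0,0,0,0,0,0,0,0,0,0],
)

```text
time_s: 8.9
tool_pos: [0.446, 0.1691, 0.0807]
eef_rot: [-0.064, 0.063, -0.704, 0.704]
contact_force: [0.2, -1.2, 5.7]
width: 0.0093
```

```bash
python3 - <<'E'
from h import *
todo([.4445,.169,.08],-36.3)
E
```

```text
t 8.9 tcp [0.446  0.1691 0.0807] zyaw -79.75 w 0.009322632194039903 F [ 0.2 -1.2  5.7] M [-0.18 -0.03  0.03] j6 1.5728947020437831
R
 [[-0.984  0.001  0.178]
 [-0.178 -0.    -0.984]
 [-0.001 -1.     0.   ]] 
shift tool mm [ 1.5  0.7 -0.2] rotvec tool [-0.001 -0.758 -0.001]
```

Request:
jog_arm(
  motion=[0,-0.1,0,0,0,0,0,0,-0.1,0,0,0,0,0,0,-0.1,0,0,0,0,0,0,-0.1,0,0,0,0,0,0,-0.1,0,0,0,0,0],
)

```text
time_s: 9.32
tool_pos: [0.446, 0.1691, 0.0807]
eef_rot: [-0.237, 0.237, -0.666, 0.666]
contact_force: [0.5, -0.1, 5.1]
width: 0.0093
```

Request:
jog_arm(
  motion=[0,-0.08,0,0,0,0,0,0,-0.08,0,0,0,0,0,0,-0.06,0,0,0,0,0,0,-0.03,0,0,0,0,0,0,0,0,0,0,0,0],
)

```text
time_s: 9.73
tool_pos: [0.4459, 0.1691, 0.0807]
eef_rot: [-0.317, 0.317, -0.632, 0.632]
contact_force: [-0.1, -1.5, 5.6]
width: 0.0093
```

```bash
python3 - <<'E'
from h import *
todo([.4445,.169,.08],-36.0)
E
```

```text
t 9.7333 tcp [0.4459 0.1691 0.0807] zyaw -36.73 w 0.009291404611402942 F [-0.1 -1.5  5.6] M [-0.12  0.03  0.07] j6 0.8219259849243177
R
 [[-0.598  0.001  0.801]
 [-0.801  0.    -0.598]
 [-0.001 -1.     0.001]] 
shift tool mm [ 1.   0.7 -1.1] rotvec tool [-0.001 -0.013 -0.001]
```

Now add 0.013 rad, settle, then open slowly.

Request:
jog_arm(
  motion=[0,-0.013,0,0,0,0,0,0,0,0,0,0,0,0,0,0,0,0,0,0,0,0,0,0,0,0,0,0,0,0,0,0,0,0,0],
)

```text
time_s: 10.15
tool_pos: [0.4459, 0.1691, 0.0807]
eef_rot: [-0.321, 0.321, -0.63, 0.63]
contact_force: [0.1, -0.2, 4.5]
width: 0.0095
```

```bash
python3 - <<'E'
from h import *
todo([.4445,.169,.08],-36.0)
E
```

```text
t 10.15 tcp [0.4459 0.1691 0.0807] zyaw -36.03 w 0.009541941912277817 F [ 0.1 -0.2  4.5] M [-0.12  0.01  0.04] j6 0.8098835464056362
R
 [[-0.588  0.001  0.809]
 [-0.809  0.    -0.588]
 [-0.001 -1.     0.001]] 
shift tool mm [ 0.9  0.7 -1.1] rotvec tool [-0.001 -0.001 -0.001]
```

Request:
jog_arm(
  motion=[0,0,0,0,0,0,0.3,0,0,0,0,0,0,0.6,0,0,0,0,0,0,1,0,0,0,0,0,0,1,0,0,0,0,0,0,1],
)

```text
time_s: 10.57
tool_pos: [0.445, 0.1691, 0.0799]
eef_rot: [0.32, -0.321, 0.63, -0.63]
contact_force: [-0.4, -0.1, 0.9]
width: 0.0693
```

Request:
jog_arm(
  motion=[0,0,0,0,0,0,1,0,0,0,0,0,0,1,0,0,0,0,0,0,1,0,0,0,0,0,0,1,0,0,0,0,0,0,1],
)

```text
time_s: 10.98
tool_pos: [0.4455, 0.1691, 0.0803]
eef_rot: [0.321, -0.321, 0.63, -0.63]
contact_force: [0.5, -1.4, 0.3]
width: 0.0852
```

Request:
jog_arm(
  motion=[0,0,0,0,-15,0,1,0,0,0,0,-25,0,1,0,0,0,0,-30,0,1,0,0,0,0,-30,0,1,0,0,0,0,-30,0,1],
)

```text
time_s: 11.4
tool_pos: [0.445, 0.1691, 0.2115]
eef_rot: [0.321, -0.321, 0.63, -0.63]
contact_force: [1.3, 0.4, 1.3]
width: 0.0851
```

Request:
jog_arm(
  motion=[0,0,0,0,-30,0,1,0,0,0,0,-10,0,1,0,0,0,0,0,0,1,0,0,0,0,0,0,1,0,0,0,0,0,0,1],
)

```text
time_s: 11.82
tool_pos: [0.4442, 0.1689, 0.2481]
eef_rot: [0.319, -0.322, 0.631, -0.63]
contact_force: [0.3, 1.4, -1.2]
width: 0.0854
```

```bash
python3 - <<'E'
from h import *
todo([.4445,.169,.08],-36.0)
f=grab_frame("wrist");np.save("w2.npy",f,allow_pickle=True)
p=proj(f,[.4455,.169,.093])[0].astype(int);x0,y0=p-50;print(x0,y0)
cv2.imwrite("pics/w2.png",np.clip(cv2.resize(f["image"][y0:y0+100,x0:x0+100],None,fx=6,fy=6,interpolation=cv2.INTER_CUBIC)*1.6,0,255).astype(np.uint8))
E
```

```text
t 11.8167 tcp [0.4442 0.1689 0.2481] zyaw -36.04 w 0.085420793091343 F [ 0.3  1.4 -1.2] M [-0.01 -0.01 -0.01] j6 0.8099382966064169
R
 [[-0.588 -0.004  0.809]
 [-0.809 -0.001 -0.588]
 [ 0.003 -1.    -0.003]] 
shift tool mm [ -0.8 168.1   0.6] rotvec tool [ 0.003 -0.001  0.003]
278 168
```

View pics/w2.png

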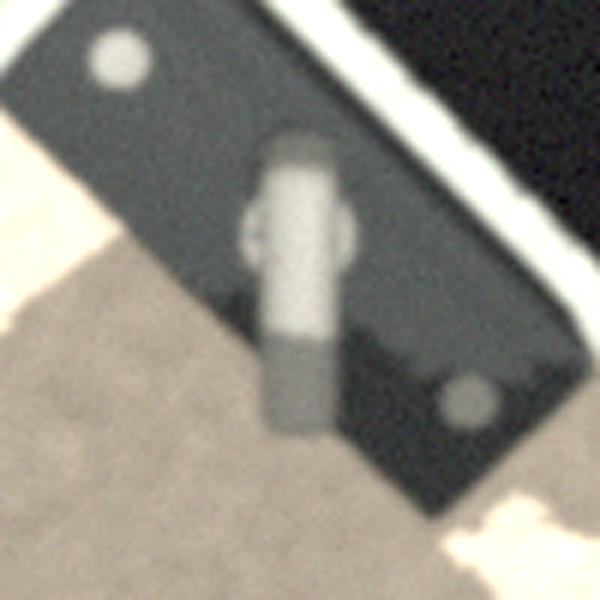

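The head runs vertically in the crop, from (298,168) to (299,430). The block's edge runs from (0,98) to (432,518), about 45° to the head. I'll check that numerically.

```bash
python3 - <<'E'
from h import *
f=np.load("w2.npy",allow_pickle=True).item()
ang=lambda a,b,z:(lambda d:np.degrees(np.arctan2(d[1],d[0])))(ray(f,278+a[0]/6,168+a[1]/6,z)-ray(f,278+b[0]/6,168+b[1]/6,z))
h=ang((298,168),(299,430),.093);e=ang((5,100),(432,515),.046);print(h,e,h-e+90)
close_job()
E
```

```text
54.24791999601216 98.72066565511432 45.52725434089784
the job is handed in; nothing more can be done
```

The slide stage's thumbscrew is bottomed and backed off an eighth of a turn, the gripper has let go, and the job is handed in after about 12 s of the 35 s allowed.

- **Bottoming:** I turned the screw clockwise until the torque climbed from near zero to 1.3 N m. Contact came at a tool yaw of about -81°. Unloading brought the torque back to zero at that same angle, so the head had not slipped in the grip.
- **Back-off:** From there I turned it back 45°, to a measured yaw of -36.0°, then opened the gripper and lifted straight up.
- **Final check:** In the last close-up the head lies about 45.5° from the stage's x axis. The tool angles give 45.0°, so the two agree to about half a degree.
- **Force:** The largest I read was about 6 N, against the 40 N and 120 N limits.
- **The dish stage:** The arm did not go near its thumbscrew.

Nothing failed. The one uncertainty is about ±0.5° in exactly where contact with the bottom began.

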